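# Fill the gap in the galley row without bruising the spacer

## Robot

A 6-joint arm with a two-finger parallel gripper is mounted at the origin on the work surface. World frame = base frame: x ahead of the robot, y to its left, z up, the work surface at z = 0. Lengths are in m, angles in rad, forces in N, time in s.
With the tool pointing down it reaches from about 0.275 to 0.825 m from the base axis. Payload 4.9 kg.
Tool frame: the origin (TCP) lies midway between the tips of the shut fingers; the grasp point (between the pads) lies 19 mm behind it (bot.grip_depth is the distance from the TCP to the grasp point, in m); y points along the fingers, x is the direction in which the jaws open and shut, and the axes are right-handed (so a half turn about y gives the same grasp; the last joint's range is limited). The gripper opens to 85 mm and grips with 20 to 120 N. Pads are 22 mm wide; open, the fingers measure 114 mm over their backs; the gripper's body (76 mm by 85 mm) begins 54 mm behind the grasp point. The pads swing forward as they close: fully open they stand 13 mm farther back than shut.
Start: joints at [1.073, 0.326, -0.193, 1.052, 0, 1.437], TCP at [0.196, 0.514, 0.231] pointing down, gripper open.
Joint ranges: [-2.65, 2.65], [-0.97, 1.79], [-1.3, 1.35], [-1.93, 2.1], [-1.47, 1.37], [-3.14, 3.14]. Speed limits (rad/s): [2.57, 2.57, 3.14, 3.14, 3.14, 3.14].

## Interface

Orientations are given as a unit quaternion [w, x, y, z].
In Python, from cell import bot gives the robot as it stands. Calls block until the motion is done:
- bot.move_pose(position, orientation): joint-space move of the TCP to a pose.
- bot.move_linear(position, speed=0.15, rotation=None, until_force=None): straight line of the TCP; rotation=None keeps the orientation; speed is the mean speed in m/s. With until_force (N) it stops when the force on the tool has changed by that much, and returns True; else False.
- bot.goto_joints(angles): joint-space move.
- bot.set_gripper(opening, grasp_force=None): opening from 0.0 (shut) to 1.0 (fully open); grasp_force is the grip in N (None keeps the last); returns when the fingers have stopped.
- bot.wait(seconds).
- bot.solve_ik(position, orientation): joint angles nearest the present ones, or None.
- bot.camera(name): name is "side" or "top"; returns the picture (400x640x3 uint8, red, green, blue); there is no depth.
- bot.calibration(name): a dict with "mtx" (3x3 intrinsics, pixels), "extrinsics" (4x4, takes a point from world to camera coordinates). Camera axes: x right, y down, z forward; pixel columns grow to the right and rows downward; lengths in m; the calibration is good to about 2 mm. A picture is of the moment at which its call begins. calibration takes no time and is no camera call.
A pose or a line that the arm cannot do raises bot.PlanningError and nothing moves.
- bot.close_job(): hands the job in, once; it reports no verdict.
Trained networks look in the newest picture that a camera, given by its name, has taken for a name from the list of things; names that differ only in an ending like _2 or _b are one class to them, and where a whole thing is asked for, a point or a joint stands for the part that bears it (a point fixed in the world has none). Each returns a list of dicts, best first, with "confidence" (0 to 1); they miss things now and then, are a little off and sometimes report something else, mostly with a low value. They report only what shows in the picture. A call takes as long as a camera call. They do not tell look-alikes from the thing itself.
- bot.search_frame(camera, thing): "bbox" ([left, top, width, height] in pixels, round what is visible of it).
Readings, each from a call of its own:
- bot.read_clock(): time.
- bot.read_joint_positions(): joint angles.
- bot.read_joint_vel(): joint speeds.
- bot.read_joint_efforts(): joint torques, N m.
- bot.read_position(): TCP position.
- bot.read_tool_rot(): TCP orientation.
- bot.read_ft_force(): force on the tool from outside, world axes, zero at the start.
- bot.read_moment(): the same for the moment, N m.
- bot.read_gripper_width(): opening from 0.0 (shut) to 1.0 (fully open).
Only numpy, scipy, OpenCV 4.12 (cv2) and the standard library are available. Lean on these libraries where they do the work, as an engineer would, in place of code of your own. Each camera call takes 0.05 s, during which the arm holds its last target.

## Task

In the steel tray a row of metal bars has a gap. Pick up the medium-length spacer, the one with two arches, and stand it on its feet in the gap, in the middle and in line with the row. It is soft, thin cast metal that bruises: grip it lightly, with no more than about 15 newtons, set it down gently rather than dropping or pressing it, and leave the one-arched and three-arched spacers where they are.

Things in the scene. Friction and masses are not known exactly. Their poses are not given: they have to be found in the camera images.
- two_arch_mid (a point): Centre (half-way up, 22 mm above its feet) of the spacer to place: a grey cast-metal bridge 90 mm long (x), 30 mm wide (y), 44 mm high (z), about 0.25 kg, standing loose on the bench. Two arches pass through it along y, between three feet 10 mm thick; the deck above is 14 mm thick. The middle foot lies at mid-length, so it can be gripped there across its 30 mm width.
- gap (a point): Centre of the gap, on the tray's floor (4 mm above the bench); x along the row, z up. The tray is a fixed steel plate 320 x 170 mm, its rim 14 mm above the bench. Along its middle stand two fixed dark steel bars 65 mm long, 30 mm wide, tops 42 mm above the floor; the gap between them is 120 mm long. Beside the row the floor is bare, 66 mm wide each side.
- one_arch_mid (a point): Centre of the short spacer of the same metal, 50 x 30 x 44 mm, one arch, standing loose on the bench; not to be disturbed. Half-way up, axes as for the two-arched one.
- three_arch_mid (a point): Centre of the long spacer of the same metal, 130 x 30 x 44 mm, three arches, standing loose on the bench; not to be disturbed. Half-way up, axes as for the two-arched one.
Mind the look-alikes: they are no part of the job. Leave any orange look-alike of the part that bears two_arch_mid alone.

How it is judged:
At the end, for the whole second after the job is handed in: The two-arched spacer stands at rest on its feet on the tray's floor in the gap, its centre within 15 mm along and 12 mm across of the gap's centre, its length in line with the row within 10 degrees, upright and let go; the other two spacers are where they were (within 15 mm) (x of two_arch_mid in the frame of gap between -0.015 and 0.015 m and y of two_arch_mid in the frame of gap between -0.012 and 0.012 m and z of two_arch_mid in the frame of gap between 0.019 and 0.025 m and angle between the x axis of two_arch_mid and the x axis of gap, either way round below 0.18 rad and angle between two_arch_mid's own z axis and vertical below 0.1 rad and linear speed of two_arch below 0.02 m/s); the robot touches nothing.
It fails at once if the two-arched spacer is squeezed or pushed by the fingers with more than 45 N in all (both fingers added: a grip of about 22 N) (contact force between the fingers and two_arch above 45 N).
It fails at once if the two-arched spacer is pressed or slammed onto the tray with more than 25 N (contact force between two_arch and galley above 25 N).
It fails at once if the two-arched spacer is dropped (it falls free of the fingers at over 0.5 m/s, that is more than about 13 mm) (contact force between the fingers and two_arch below 0.3 N and linear speed of two_arch above 0.5 m/s).
It fails at once if the one-arched spacer is moved by more than 15 mm (distance of one_arch_mid from where it was at the start of the episode above 0.015 m).
It fails at once if the three-arched spacer is moved by more than 15 mm (distance of three_arch_mid from where it was at the start of the episode above 0.015 m).
It also fails if it takes over 42 s, if anything falls off the work surface, if the arm or the gripper's body presses on something with over 40 N, if the wrist force passes 120 N, or if a joint passes its speed limit or range.

## Working session

There is one attempt and no reset: what is moved stays moved. The work goes in short steps, each a Python script; the robot and the scene stay as the last script left them, time stands still between calls to the robot, and variables do not carry over. Pictures are saved under pics/ and viewed, and the job is handed in when it is done.

```bash
mkdir -p pics; ls; python3 - <<'E'
from cell import bot
import cv2
for c in ("side","top"):
    im=bot.camera(c); cv2.imwrite(f"pics/{c}0.png",im[:,:,::-1])
    k=bot.calibration(c); print(c,k["mtx"].tolist(),k["extrinsics"].round(4).tolist())
    for t in ("two_arch_mid","one_arch_mid","three_arch_mid","gap"):
        try: print(t,bot.search_frame(c,t))
        except Exception as e: print(t,e)
print(bot.read_clock(),bot.read_tool_rot(),bot.grip_depth)
E
```

```text
pics
side [[428.86463899851583, 0.0, 315.7524607741472], [0.0, 428.86463899851583, 198.37685808308288], [0.0, 0.0, 1.0]] [[0.6995, -0.7147, 0.0012, -0.4281], [-0.5291, -0.519, -0.6713, 0.2968], [0.4804, 0.4689, -0.7412, 0.6965], [0.0, 0.0, 0.0, 1.0]]
two_arch_mid [{'bbox': [382.4, 311.3, 54.6, 55.8], 'confidence': 0.86}, {'bbox': [467.7, 245.0, 39.5, 48.8], 'confidence': 0.77}, {'bbox': [297.1, 176.5, 25.2, 33.3], 'confidence': 0.7}, {'bbox': [398.8, 245.2, 36.1, 51.9], 'confidence': 0.68}]
one_arch_mid [{'bbox': [297.0, 174.8, 24.6, 34.6], 'confidence': 0.64}]
three_arch_mid [{'bbox': [339.0, 195.2, 50.2, 56.3], 'confidence': 0.65}]
gap [{'bbox': [146.2, 110.8, 141.1, 105.8], 'confidence': 0.92}]
top [[401.72356338413596, 0.0, 315.9707210746172], [0.0, 401.72356338413596, 204.30735875511178], [0.0, 0.0, 1.0]] [[0.1764, -0.9843, -0.0032, -0.1561], [-0.9624, -0.1717, -0.2104, 0.5402], [0.2065, 0.0402, -0.9776, 0.9055], [0.0, 0.0, 0.0, 1.0]]
two_arch_mid [{'bbox': [438.1, 171.2, 35.1, 32.2], 'confidence': 0.83}, {'bbox': [420.6, 263.6, 38.2, 17.2], 'confidence': 0.79}, {'bbox': [404.9, 199.6, 22.0, 42.7], 'confidence': 0.76}]
one_arch_mid [{'bbox': [294.2, 187.5, 12.3, 25.4], 'confidence': 0.56}]
three_arch_mid []
gap [{'bbox': [155.3, 140.2, 88.3, 132.1], 'confidence': 0.6}]
0.5 [-0.5821735   0.5822002   0.40130633 -0.40133549] 0.0187
```

View pics/side0.png

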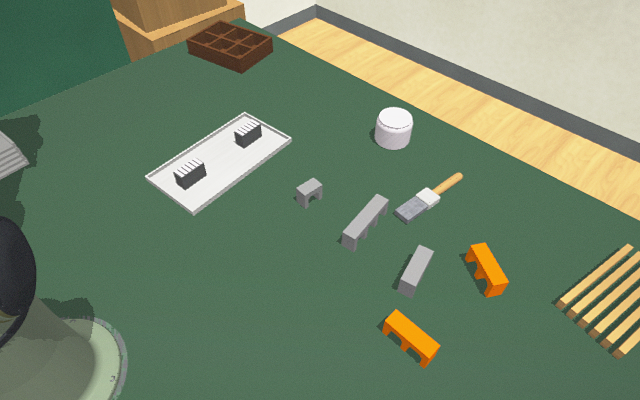

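View pics/top0.png

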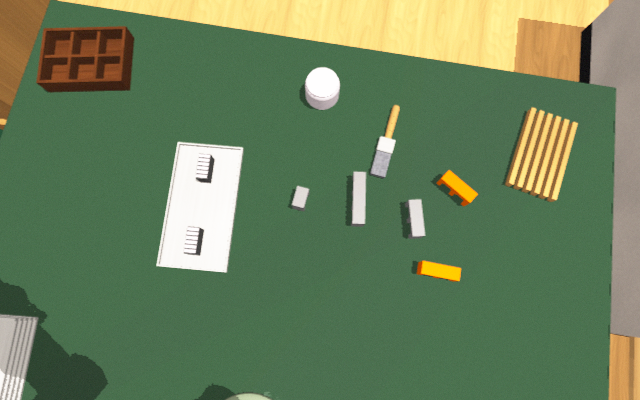

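```bash
python3 - <<'E'
import cv2
a=cv2.imread("pics/side0.png"); cv2.imwrite("pics/side0c.png",cv2.resize(a[160:380,280:520],None,fx=3.3,fy=2.7*0+2.7,interpolation=2))
a=cv2.imread("pics/top0.png"); cv2.imwrite("pics/top0c.png",cv2.resize(a[120:300,270:500],None,fx=3.3,fy=3.3,interpolation=2))
cv2.imwrite("pics/top0t.png",cv2.resize(a[120:300,120:300],None,fx=3.3,fy=3.3,interpolation=2))
E
```

```text
(no output)
```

View crop.

The side view shows the tray at upper left with two bars. The grey spacers are at (309,192) short, (365,222) long and (416,270) medium. The orange look-alikes are at (487,269) and (411,337).
In the top view, the medium grey one is at (416,218), the long at (359,198), the short at (300,197), and the orange ones at (457,188) and (440,271).

Candidates are the grey one at side (416,270), orange (487,269), orange (411,337), the grey three-arch (365,222) and the grey one-arch (309,192). I choose the grey medium one at (416,270) and will check it in a crop.

View pics/side0c.png

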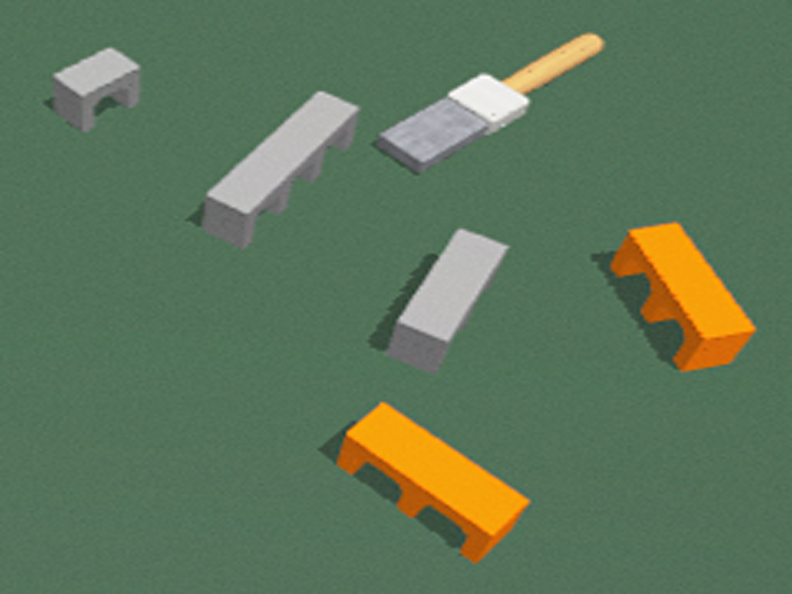

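View pics/top0c.png

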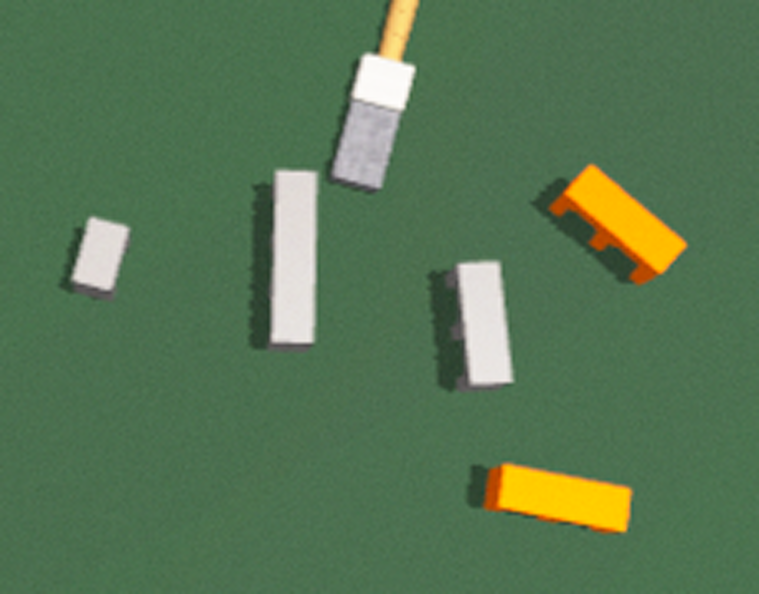

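View pics/top0t.png

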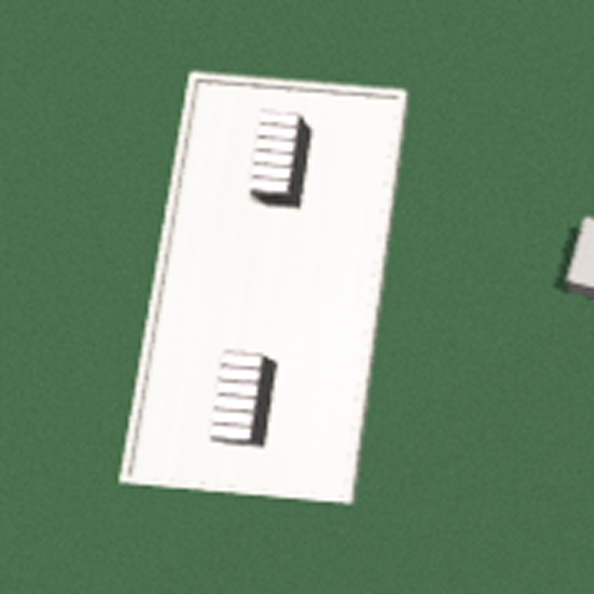

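The crops confirm the choice. The medium grey bridge (top 416,218) shows three feet, so two arches, and it is not orange. Now I'll measure the poses.

```bash
cat > h.py <<'E'
import numpy as np, cv2
from cell import bot
from scipy.spatial.transform import Rotation as R
def back(c,uv,z):
    k=bot.calibration(c);K=k["mtx"];E=k["extrinsics"];uv=np.atleast_2d(np.array(uv,float))
    d=(np.linalg.inv(K)@np.c_[uv,np.ones(len(uv))].T).T@E[:3,:3]; o=-E[:3,:3].T@E[:3,3]
    return (o+d*((z-o[2])/d[:,2])[:,None])[:,:2]
def proj(c,p):
    k=bot.calibration(c);E=k["extrinsics"];p=np.atleast_2d(np.array(p,float))
    q=(p@E[:3,:3].T+E[:3,3])@k["mtx"].T; return q[:,:2]/q[:,2:]
def rep(n,P):
    (c,s,a)=cv2.minAreaRect((P*1000).astype(np.float32))
    b=cv2.boxPoints((c,s,a)); e=b[1]-b[0] if np.linalg.norm(b[1]-b[0])>np.linalg.norm(b[2]-b[1]) else b[2]-b[1]
    yaw=np.degrees(np.arctan2(e[1],e[0]))%180
    print(n,"c",np.round(c,1),"size",np.round(s,1),"yaw",round(yaw,1)); return np.array(c)/1000,yaw
E
python3 - <<'E'
from h import *
def t(p,o,f): return np.array(p,float)/f+np.array(o)-0.5+0.5/1
T=lambda p:(np.array(p,float)+.5)/3.3-.5+np.array([270,120])
TT=lambda p:(np.array(p,float)+.5)/3.3-.5+np.array([120,120])
S=lambda p:(np.array(p,float)+.5)/np.array([3.3,2.7])-.5+np.array([280,160])
rep("top two",back("top",T([(457,263),(499,261),(513,382),(471,386)]),.044))
rep("side two",back("side",S([(461,229),(508,247),(447,342),(398,321)]),.044))
rep("top tray",back("top",TT([(193,72),(406,91),(352,502),(121,482)]),.014))
rep("side tray",back("side",[(245,112.5),(291.5,139.5),(194,213),(146,178)],.014))
rep("bar1",back("top",TT([(261,109),(299,112),(290,193),(251,189)]),.046))
rep("bar2",back("top",TT([(224,349),(264,353),(253,443),(211,440)]),.046))
rep("three",back("top",T([(275,170),(317,171),(314,344),(270,344)]),.044))
rep("one",back("top",T([(91,217),(129,227),(111,292),(73,284)]),.044))
# mask refinement
im=bot.camera("top"); hsv=cv2.cvtColor(im,cv2.COLOR_RGB2HSV)
m=((hsv[...,1]<60)&(hsv[...,2]>150)).astype(np.uint8)
n,l,st,ce=cv2.connectedComponentsWithStats(m)
for i in range(1,n):
    x,y,w,h,a=st[i]
    if a>60 and 130<x<440 and 120<y<300:
        c=max(cv2.findContours((l==i).astype(np.uint8),0,1)[0],key=len)[:,0]
        z=.014 if a>3000 else .044
        print(st[i]);rep("m",back("top",c,z))
E
```

```text
top two c [ 572.9 -302.7] size [91.4 31.1] yaw 13.7
side two c [ 570.8 -303.8] size [89.9 29.1] yaw 12.7
top tray c [517.1 226.1] size [320.9 171.5] yaw 4.8
side tray c [515.5 219.9] size [320.  171.2] yaw 5.5
bar1 c [609.8 234.7] size [64.4 29.4] yaw 6.9
bar2 c [425.1 217.8] size [66.2 30.3] yaw 6.1
three c [ 597.5 -157.5] size [132.7  32. ] yaw 7.7
one c [573.5 -17.2] size [29.3 52.5] yaw 176.1
[371 136  25  41 601]
m c [ 713.2 -200.8] size [ 41.8 102.2] yaw 175.1
[ 156  141   88  132 8443]
m c [517.6 228. ] size [323.1 173.9] yaw 5.0
[352 171  14  53 686]
m c [ 598.9 -157. ] size [130.5  31.5] yaw 8.7
[292 186  17  22 262]
m c [574.5 -16.7] size [31.8 51. ] yaw 176.2
[409 199  17  38 491]
m c [ 573.3 -302.4] size [91.2 31.7] yaw 13.3
```

All sizes match the given ones. The spacer is at (572.5, -303) mm, yaw 13.3°. The gap is at about (517, 225) mm, yaw about 5.2°. I'll approach it and close in small steps to keep the grip light.

```bash
cat >> h.py <<'E'
def quat(yawdeg,flip=0):
    a=np.radians(yawdeg+90+180*flip); x=np.array([np.cos(a),np.sin(a),0]);z=np.array([0,0,-1.])
    q=R.from_matrix(np.c_[x,np.cross(z,x),z]).as_quat(); return np.r_[q[3],q[:3]]
E
python3 - <<'E'
from h import *
for f in (0,1):
    for p,y in (((.5725,-.303,.12),13.3),((.517,.225,.12),5.2)):
        print(f,np.round(bot.solve_ik(p,quat(y,f)),2) if bot.solve_ik(p,quat(y,f)) is not None else None)
print(bot.read_clock())
E
```

```text
0 None
0 None
1 None
1 None
0.55
```

Here the tool's y axis is the approach direction along the fingers, so I'll correct the orientation.

```bash
sed -i 's/np.c_\[x,np.cross(z,x),z\]/np.c_[x,z,np.cross(x,z)]/' h.py
python3 - <<'E'
from h import *
q=bot.read_tool_rot();print(R.from_quat(np.r_[q[1:],q[0]]).as_matrix().round(2))
for f in (0,1):
    for p,y in (((.5725,-.303,.12),13.3),((.517,.225,.12),5.2)):
        s=bot.solve_ik(p,quat(y,f)); print(f,s if s is None else np.round(s,2))
E
```

```text
[[ 0.36 -0.   -0.93]
 [ 0.93 -0.    0.36]
 [-0.   -1.    0.  ]]
0 [-0.6   0.59 -0.07  0.91  0.   -0.83]
0 [ 0.28  0.45 -0.31  0.81  0.    0.19]
1 [-0.6   0.59 -0.07  0.91  0.    2.31]
1 [ 0.28  0.45 -0.31  0.81  0.   -2.95]
```

```bash
python3 - <<'E'
from h import *
q=quat(13.3)
bot.move_pose([.5725,-.303,.13],q); print(bot.read_clock())
print(bot.set_gripper(0.6,15),bot.read_gripper_width(),bot.read_clock())
print(bot.move_linear([.5725,-.303,.012],speed=.12,until_force=5),bot.read_position(),bot.read_clock())
for c in("top","side"): cv2.imwrite(f"pics/{c}1.png",bot.camera(c)[:,:,::-1])
a=np.hstack([cv2.resize(cv2.imread("pics/top1.png")[140:300,340:500],(400,400)),cv2.resize(cv2.imread("pics/side1.png")[180:340,340:500],(400,400))]);cv2.imwrite("pics/c1.png",a)
E
```

```text
3.7167
False 0.5975947962853397 4.15
False [ 0.57314323 -0.30344325  0.01287381] 5.2833
```

View pics/c1.png

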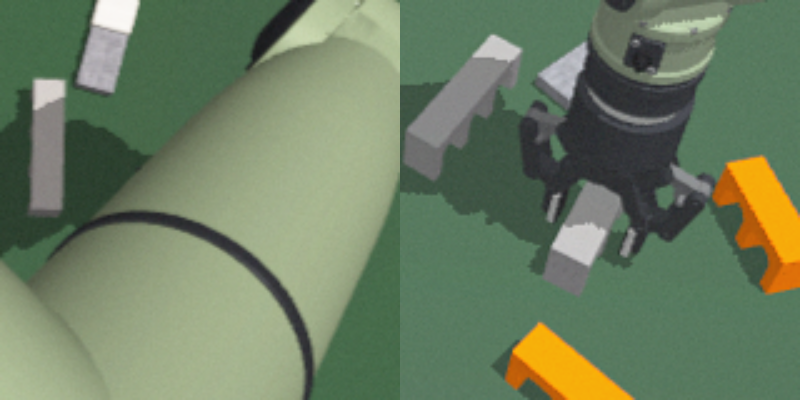

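The fingers straddle the middle of the grey spacer. Next I'll close in small steps.

```bash
python3 - <<'E'
from h import *
for o in (.45,.40,.385,.37,.36,.35,.34):
    r=bot.set_gripper(o,15);w=bot.read_gripper_width()
    print(o,r,round(w,4),round(bot.read_clock(),2),np.round(bot.read_ft_force(),2))
    if w-o>.004: break
E
```

```text
0.45 False 0.449 5.67 [0.23 0.5  0.34]
0.4 False 0.3985 5.89 [-1.24  0.28 -0.36]
0.385 False 0.3854 6.11 [-0.    0.72  0.78]
0.37 False 0.3701 6.33 [ 0.08  0.29 -0.39]
0.36 False 0.3623 6.54 [0.59 1.57 1.06]
0.35 False 0.3517 6.76 [-1.02  1.75  0.3 ]
0.34 False 0.3473 6.97 [-1.4   2.4   1.75]
```

Contact is at 0.347, which is about 29.5 mm and matches the 30 mm width. I'll do a small trial lift and check for slip.

```bash
python3 - <<'E'
from h import *
def f():
    v=[]
    for _ in range(15): v.append(bot.read_ft_force()); bot.wait(.01)
    return np.mean(v,0).round(2)
print(f(),bot.read_gripper_width())
p=np.array(bot.read_position()); 
bot.move_linear([p[0],p[1],p[2]+.010],speed=.03)
print(f(),bot.read_gripper_width(),bot.read_position(),bot.read_clock())
im=bot.camera("side")[:,:,::-1]
cv2.imwrite("pics/c2.png",cv2.resize(im[220:310,380:470],(600,600),interpolation=2))
E
```

```text
[-1.07  2.56  1.85] 0.35007760782352076
[ 0.06 -0.15 -2.54] 0.34714236172794455 [ 0.57231046 -0.30272114  0.02187101] 7.7083
```

View pics/c2.png

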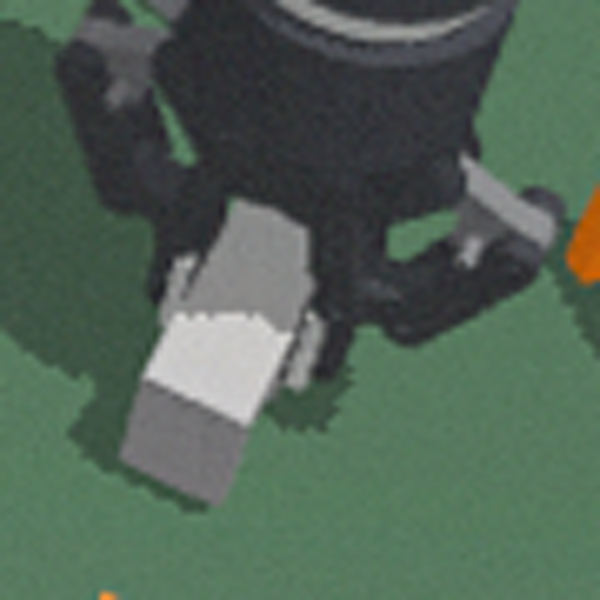

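The force shows about 2.5 N of weight carried and the picture shows the spacer clear of the bench and level. I'll tighten a hair and carry it over.

```bash
python3 - <<'E'
from h import *
bot.set_gripper(.335,15); print(bot.read_gripper_width())
p=np.array(bot.read_position())
bot.move_linear([.5725,-.303,.14],speed=.08); print(bot.read_ft_force(),bot.read_gripper_width(),bot.read_clock())
bot.move_linear([.517,.225,.14],speed=.18,rotation=quat(5.2)); bot.wait(.3)
print(bot.read_position(),bot.read_ft_force(),bot.read_gripper_width(),bot.read_clock())
bot.move_linear([.517,.225,.075],speed=.06); bot.wait(.2)
for c in("top","side"): cv2.imwrite(f"pics/{c}3.png",bot.camera(c)[:,:,::-1])
a=np.hstack([cv2.resize(cv2.imread("pics/top3.png")[120:290,120:290],(400,400)),cv2.resize(cv2.imread("pics/side3.png")[70:240,140:310],(400,400))]);cv2.imwrite("pics/c3.png",a)
E
```

```text
0.3456398559145223
[ 0.09379016 -0.42538606 -3.13374441] 0.34879634953713445 9.6
[0.5170478  0.22486765 0.1399975 ] [ 0.49817974 -0.34232932 -2.58064516] 0.3477162664398845 13.0
```

View pics/c3.png

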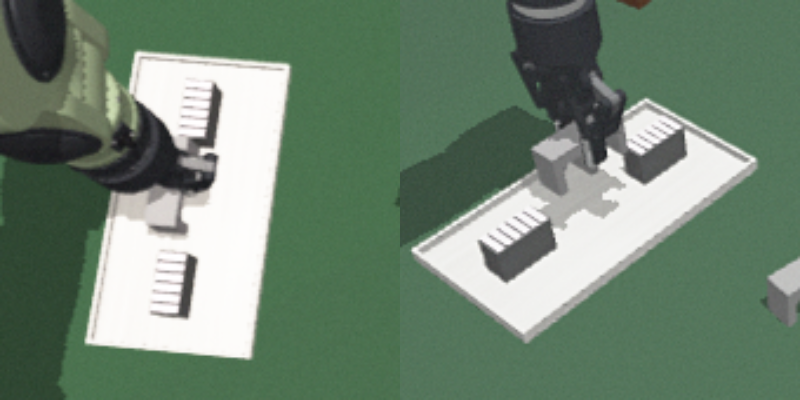

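It is still held, seen between the bars and above them. I'll lower it to about 6 mm above the floor and check the gaps.

```bash
python3 - <<'E'
from h import *
bot.move_linear([.517,.225,.0225],speed=.04,until_force=6); bot.wait(.2)
print(bot.read_position(),bot.read_ft_force(),bot.read_gripper_width(),bot.read_clock())
c=np.array([.517,.225]);u=np.array([np.cos(np.radians(5.2)),np.sin(np.radians(5.2))]);v=np.array([-u[1],u[0]])
W=lambda x,y,z:np.r_[c+x*u+y*v,z]
zt=.004+.006+.044
for cam,(x0,y0) in (("side",(165,100)),("top",(150,140))):
    im=bot.camera(cam)[:,:,::-1].copy(); s=5
    cr=cv2.resize(im[y0:y0+110,x0:x0+80 if cam=="top" else x0+110],None,fx=s,fy=s,interpolation=2)
    def poly(pts,col):
        q=((proj(cam,pts)-[x0,y0]+.5)*s-.5).astype(np.int32); cv2.polylines(cr,[q],True,col,1)
    poly([W(-.045,-.015,zt),W(.045,-.015,zt),W(.045,.015,zt),W(-.045,.015,zt)],(0,0,255))
    poly([W(-.045,-.015,zt),W(-.045,.015,zt),W(-.045,.015,zt-.044),W(-.045,-.015,zt-.044)],(0,0,255))
    for x in(-.125,.06): poly([W(x,-.015,.046),W(x+.065,-.015,.046),W(x+.065,.015,.046),W(x,.015,.046)],(255,0,0))
    cv2.imwrite(f"pics/{cam}4.png",cr)
E
```

```text
[0.51713372 0.22503262 0.02269664] [-0.63166109  0.10116949 -3.24301064] 0.3446813132591244 16.1917
```

View pics/side4.png

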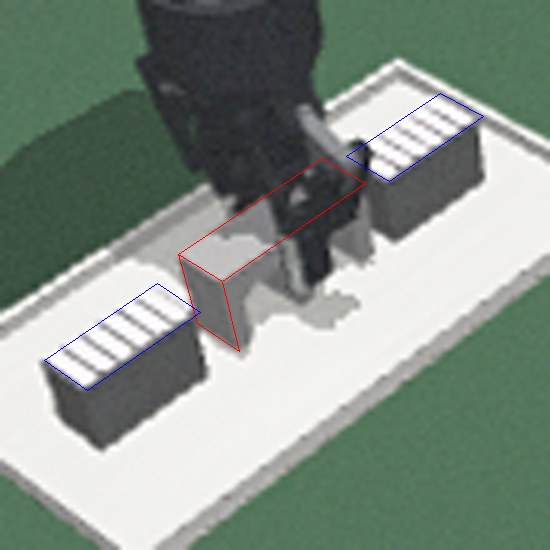

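View pics/top4.png

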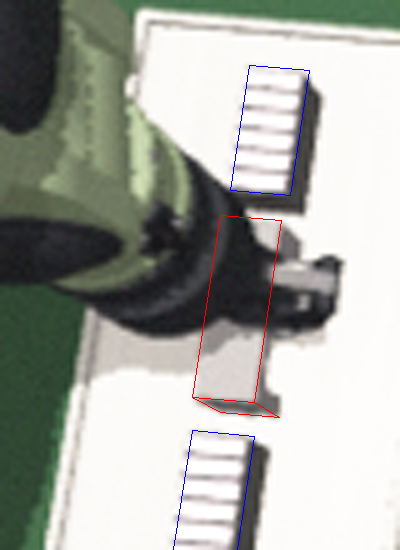

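The side and top overlays agree: the spacer and bars match the predicted outlines to within about 1 px (2 mm). Now I'll lower it gently.

```bash
python3 - <<'E'
from h import *
def f():
    v=[]
    for _ in range(10): v.append(bot.read_ft_force()); bot.wait(.01)
    return np.mean(v,0).round(2)
print(f())
z=.0195
while z>.0145:
    r=bot.move_linear([.517,.225,z],speed=.01,until_force=4); F=f()
    print(round(z,4),r,F,bot.read_position()[2].round(4),round(bot.read_clock(),2))
    if r or F[2]>-1.2: break
    z-=.0006
E
```

```text
[-0.07  0.02 -2.5 ]
0.0195 False [-0.12  0.02 -2.38] 0.0195 16.91
0.0189 False [-0.1   0.   -2.59] 0.0189 17.24
0.0183 False [ 0.06  0.07 -2.8 ] 0.0183 17.57
0.0177 False [ 0.01  0.09 -2.63] 0.0177 17.91
0.0171 False [-0.25 -0.2  -2.52] 0.0171 18.24
0.0165 False [ 0.17 -0.   -2.55] 0.0165 18.57
0.0159 False [ 0.11  0.08 -1.18] 0.016 18.91
```

It has just touched: the load dropped to 1.2 N. I'll release in small steps, then retreat.

```bash
python3 - <<'E'
from h import *
bot.move_linear([.517,.225,.0156],speed=.01,until_force=4); print(bot.read_ft_force())
for o in (.345,.352,.36,.38,.42,.6): bot.set_gripper(o,15); print(o,np.round(bot.read_ft_force(),2))
bot.move_linear([.517,.225,.15],speed=.1)
bot.move_pose([.35,.0,.25],quat(5.2)) if bot.solve_ik([.35,.0,.25],quat(5.2)) is not None else print("noik")
print(bot.read_clock())
c=np.array([.517,.225]);u=np.array([np.cos(np.radians(5.2)),np.sin(np.radians(5.2))]);v=np.array([-u[1],u[0]])
for cam in("side","top"):
    cv2.imwrite(f"pics/{cam}5.png",bot.camera(cam)[:,:,::-1])
a=np.hstack([cv2.resize(cv2.imread("pics/top5.png")[130:280,140:260],(400,500)),cv2.resize(cv2.imread("pics/side5.png")[100:225,140:300-60+60],(400,312))[:312] if 0 else cv2.resize(cv2.imread("pics/side5.png")[90:240,165:285],(400,500))]);cv2.imwrite("pics/c5.png",a)
E
```

```text
[-1.02777173 -1.76044236  3.92215902]
0.345 [-1.15 -0.93  6.46]
0.352 [ 0.45 -0.04 -0.45]
0.36 [-0.64  0.33 -0.34]
0.38 [-0.76  0.18  0.42]
0.42 [0.52 0.38 0.61]
0.6 [-1.37 -0.16 -0.39]
23.175
```

View pics/c5.png

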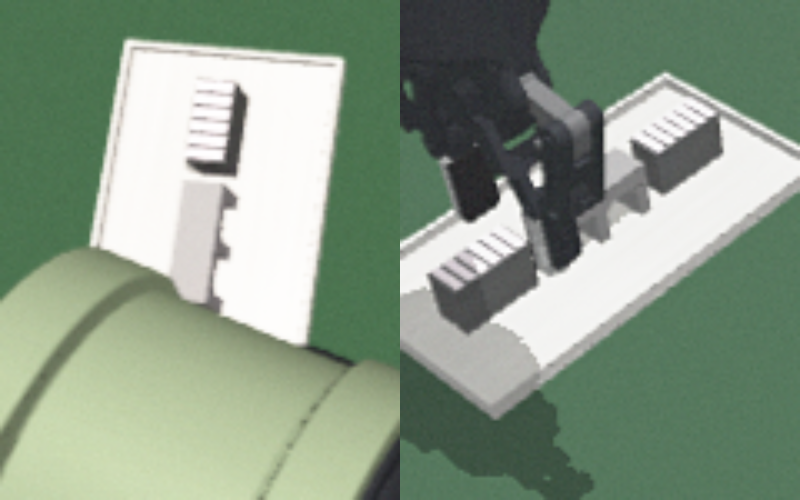

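View pics/side5.png

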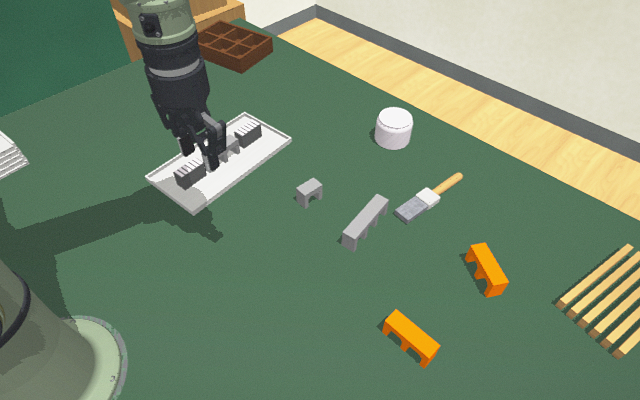

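The spacer stands in the gap and the other two look unmoved, but the arm hides part of the view. I'll move clear and measure.

```bash
python3 - <<'E'
from h import *
bot.goto_joints([1.073,.326,-.193,1.052,0,1.437]); print(bot.read_clock(),bot.read_position())
c=np.array([.517,.225]);u=np.array([np.cos(np.radians(5.2)),np.sin(np.radians(5.2))]);v=np.array([-u[1],u[0]])
W=lambda x,y,z:np.r_[c+x*u+y*v,z]
out=[]
for cam,(x0,y0) in (("side",(165,110)),("top",(155,150))):
    im=bot.camera(cam)[:,:,::-1].copy(); cv2.imwrite(f"pics/{cam}6.png",im); s=4
    cr=cv2.resize(im[y0:y0+100,x0:x0+100],None,fx=s,fy=s,interpolation=2); raw=cr.copy()
    z=.048;q=((proj(cam,[W(-.045,-.015,z),W(.045,-.015,z),W(.045,.015,z),W(-.045,.015,z)])-[x0,y0]+.5)*s-.5).astype(np.int32)
    cv2.polylines(cr,[q],True,(0,0,255),1); out.append(cr)
cv2.imwrite("pics/c6.png",np.hstack(out))
im=bot.camera("top");h=cv2.cvtColor(im,cv2.COLOR_RGB2HSV)
m=((h[...,1]<60)&(h[...,2]>150)).astype(np.uint8);n,l,st,ce=cv2.connectedComponentsWithStats(m)
for i in range(1,n):
    if st[i][4]>150 and 280<st[i][0]<365 and 160<st[i][1]<300:
        rep("grey",back("top",max(cv2.findContours((l==i).astype(np.uint8),0,1)[0],key=len)[:,0],.044))
E
```

```text
25.2167 [0.19617401 0.51348339 0.23123566]
grey c [ 598.9 -157. ] size [130.6  31.5] yaw 8.7
grey c [574.5 -16.4] size [31.7 50.9] yaw 175.7
```

View pics/c6.png

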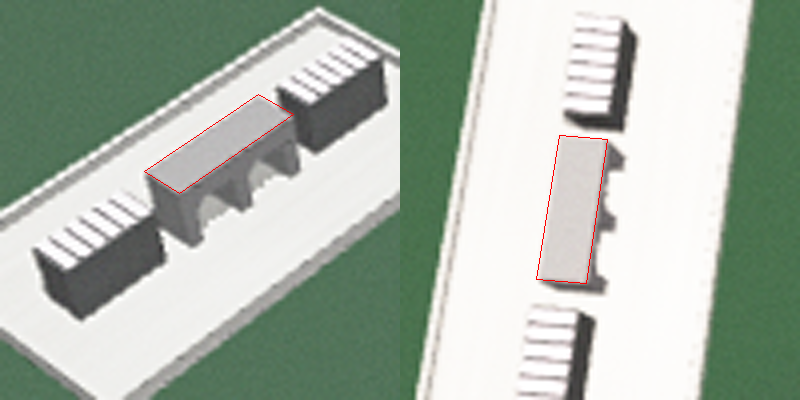

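The spacer's top matches the target outline. The gaps to the two bars are about equal (about 23 and 22 crop px), it is in line with them, and the other two spacers are unmoved.

```bash
python3 -c "
from cell import bot
bot.close_job()"
```

```text
the job is handed in; nothing more can be done
```

The grey two-arched spacer now stands on its feet in the gap between the bars, and I handed the job in at about 25 s of the 42 s allowed. No verdict is reported.

- **Grip:** I closed in small steps on the middle foot, commanding about 1 mm less than the 30 mm width with the grip force set to 15 N. The gripper's stated range starts at 20 N, so it may not have honoured that. The actual pad force was not measured.
- **Carry and set-down:** The spacer's weight (about 2.5 N) read steadily at every check, and it was lowered in 0.6 mm steps until it touched. At the end of the last small press the wrist read up to about 6.5 N upward. Counting the spacer's weight, that puts the load on the tray at about 9 N, under the 25 N limit.
- **Position:** In the last pictures from both cameras, the spacer matches the target outline to within about 1 px (2 mm). It is upright, in line with the row, and the gaps to the two bars are equal.
- **Other spacers:** The one-arched and three-arched spacers measured within 0.5 mm of where they started. I did not touch the orange look-alikes.
- **Disagreement:** My hand-picked tray corners in the side picture put its centre about 6 mm across from the top-view value. I used the top-view value, and the later overlays in both pictures supported it.

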